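# Reset the bench air regulator and lock it

### The arm

A 6-joint arm with a two-finger parallel gripper is mounted at the origin on the work surface. World frame = base frame: x ahead of the robot, y to its left, z up, the work surface at z = 0. Lengths are in mm, angles in rad, forces in N, time in s.
With the tool pointing down it reaches from about 350 to 875 mm from the base axis. Payload 4.2 kg.
Tool frame: the origin (TCP) lies midway between the tips of the shut fingers; the grasp point (between the pads) lies 19 mm behind it; y points along the fingers, x is the direction in which the jaws open and shut, and the axes are right-handed (so a half turn about y gives the same grasp; the last joint's range is limited). The gripper opens to 85 mm and grips with 20 to 120 N. Pads are 22 mm wide; open, the fingers measure 114 mm over their backs; the gripper's body (76 mm by 85 mm) begins 54 mm behind the grasp point. The pads swing forward as they close: fully open they stand 13 mm farther back than shut.
Start: joints at [1.405, 0.385, 0.008, 0, -1.194, -0.259], TCP at [257.553, 569.443, 231.312] pointing down, gripper open.
Joint ranges: [-3.14, 3.14], [-1.21, 2.06], [-1.07, 1.41], [-3.16, 2.05], [-2.99, -0.16], [-3.1, 3.1]. Speed limits (rad/s): [2.79, 2.79, 3.14, 3.14, 3.14, 3.14].

### API

Orientations are given as a unit quaternion [x, y, z, w].
In Python, from bench import read_state, get_image, job_done gives the robot as it stands.
- The arm moves only by the tool play_rows, never from a script. Its argument "series" is a list of rows, each a list of 7 numbers: the shift along the tool's x, y, z in m, then the turn, a rotation vector about the tool's x, y, z in rad, then the finger opening in m, from 0 to 0.0854. In form: [[x, y, z, wx, wy, wz, claw], ...]. A call has 1 to 10 rows; each row shifts and turns the pose as measured when the row begins, along the tool's axes as they then stand; what a row does not reach is not made up. A row lasts 1/10 s, in which the tool goes at most 50 mm and 8.59 degrees, less where a joint would pass 70% of its speed; a pose out of reach is approached as far as the arm can. A call with a gripper value outside its range is refused whole. The fingers move at their own pace and stop on an object; the grip force is fixed at half the most. Time passes only in rows, so rows that do not move let the fingers close. It gives the time, the measured TCP pose, the force and the opening at its end, in the units of the state.
- read_state(): the state, without advancing time (a new reading comes with each control period).
- get_image(name): name is "side" or "top" or "wrist"; returns a dict with "color" (400x640x3 uint8, red, green, blue), "intrinsics" (3x3 intrinsics, pixels), "D" ([k1, k2, p1, p2, k3] as OpenCV has them; the pictures are not rectified), "origin" and "orientation" of the camera in the world. Camera axes: x right, y down, z forward; pixel columns grow to the right and rows downward; lengths in mm; the calibration is good to about 2 mm. A picture is of the moment at which its call begins. There is no depth.
- job_done(): hands the job in, once; it reports no verdict.
The state is a dict: "clock": time; "joints": joint angles; "joint_vel": joint speeds; "joint_efforts": joint torques, N m; "position": TCP position; "ee_rot": TCP orientation; "contact_force": force on the tool from outside, world axes, zero at the start; "wrist_torque": the same for the moment, N m; "gripper_width": finger opening in mm.
Only numpy, scipy, OpenCV 4.12 (cv2) and the standard library are available. Lean on these libraries where they do the work, as an engineer would, in place of code of your own. Each camera call takes 0.05 s, during which the arm holds its last target. There are 200 camera calls.

### The job

The air pressure on the bench panel is set too low: slide the orange lock cover back off the regulator knob as far as it goes, and turn the knob clockwise until the black needle of the gauge lies on the red set mark. Let go of the knob, then slide the cover fully home over it again, and leave the turning tools, the aluminium bush and the parts case where they are.

Things in the scene. Friction and masses are not known exactly. Their poses are not given: they have to be found in the camera images.
- air_panel: Grey air panel box, 250 (x) by 240 (y) by 85 mm high, fixed to the bench. Origin: middle of underside; z up, x away from the robot towards the gauge, y the way the lock cover slides open. On its flat top: knob axis at x -55, y -50 mm; two guide rails 5 mm high along y, 31 mm either side of the knob axis, from y -79 to 67. Low couplers stand 42 mm out of its -x side and a pipe 50 mm out of +y.
- knob_top (a point): Centre of the top of the black fluted regulator knob, on its vertical axis, 44 mm above the panel top. Barrel 39 mm in diameter from the top down to 10 mm above the panel, then a 43 mm skirt; a white line on top shows its turn. It can be gripped across any diameter once the cover is open (the open cover begins 57 mm from the knob axis).
- knob (a joint): Angle of the regulator knob, rad, 0 to 4.71; grows when turned clockwise seen from above. Stiff by friction (about 0.1 N m), stays where it is left.
- needle (a joint): Angle of the gauge's black needle, rad; it follows the knob one to one (same value, same sense). 0 is 3/4 pi anticlockwise from the panel's x axis seen from above.
- set_hand (a joint): Angle of the red set mark of the gauge, rad, on the same scale as the needle: the needle lies on the mark when both values are equal. It is under the glass and does not move.
- needle_tip (a point): Point on the black needle 38 mm from the gauge centre (the needle is 40 mm long from the centre, 2.6 mm wide), 97 mm above the bench.
- set_hand_tip (a point): Point on the middle line of the red set mark (9 mm wide paddle) 38 mm from the gauge centre, 95 mm above the bench.
- lock (a joint): Travel of the orange lock cover, m: 0 fully home over the knob against its stop, 0.085 fully open against the other stop; it opens towards the panel's +y and slides stiffly (about 2.5 N), staying where it is left.
- lock_fin (a point): Middle of the top edge of the cover's grip fin, 84 mm above the panel top. The cover is an orange hood 56 x 56 x 54 mm high with a clear window, open on its -y side; the fin stands 30 mm up from the roof, 10 mm thick along y, 40 mm wide along x, 14 mm to +y of the hood's middle. At home the hood's middle is on the knob axis.
- bush: Loose turned aluminium bush, 44 mm outside, 26 mm bore, 38 mm high, standing on the bench. Origin: centre of its underside. Leave alone.
- tool_blue: Loose blue lathe turning tool, a 16 mm square bar 132 mm long lying on the bench along its x, blue shank from x = -55 to 55 mm. Origin: underside, middle of the shank. Leave alone.
- tool_red: The same in red. Leave alone.
- parts_case: Loose flat black and grey small-parts case, 130 by 165 by 36 mm high. Origin: centre of its underside. Leave alone.
- gauge_center (a point): Centre of the glass of the round pressure gauge, facing up, 100 mm diameter, 14 mm high on the panel top, at x 60, y -5 mm in the panel's frame. White face, black needle, red set mark.

How it is judged (in metres and radians):
On the way, in this order (a step that is already met when the one before it is completed fails the run):
1. the lock cover is slid back off the knob, open to within 10 mm of its stop (value of joint lock above 0.075 m), for 0.1 s.
2. with the cover open, the needle stands on the red set mark (tips within 5 mm) and the knob has been let go (horizontal distance between needle_tip and set_hand_tip below 0.005 m and value of joint lock above 0.06 m and contact force between the fingers and air_panel below 0.2 N), for 0.2 s.
At the end, for the whole second after the job is handed in: The lock cover is fully home over the knob (within 3 mm of its stop) and at rest, with the gauge needle still on the red set mark (the points 38 mm from the centre within 5 mm of each other) (value of joint lock below 0.003 m and horizontal distance between needle_tip and set_hand_tip below 0.005 m and velocity of joint lock between -0.005 and 0.005 m/s); the robot touches nothing.
It fails at once if a turning tool, the bush or the parts case is moved by more than 20 mm (distance of any of bush, tool_blue, tool_red, parts_case from where it was at the start of the episode above 0.02 m).
It also fails if it takes over 67 s, if anything falls off the work surface, if the arm or the gripper's body presses on something with over 40 N, if the wrist force passes 120 N, or if a joint passes its speed limit or range.

## Working session

There is one attempt and no reset: what is moved stays moved. The work goes in short steps, Python scripts to look and compute and a tool call to move; the robot and the scene stay as the last step left them, time stands still between calls to the robot, and variables do not carry over. Pictures are saved under pics/ and viewed, about 8 in all and at most 12, crops included, and the job is handed in when it is done.

Besides the shell and the picture viewer there is one more tool, called after "Request:" by a JSON object that holds its "api" and its "payload". play_rows: Moves the arm, as the interface text tells. Its arguments: {"type":"object","properties":{"series":{"type":"array","items":{"type":"array","items":{"type":"number"}}}},"required":["series"]}

```bash
ls; mkdir -p pics; python3 - <<'E'
from bench import *
import cv2,numpy as np,pickle
s=read_state();print(s)
for n in("top","side"):
    d=get_image(n);pickle.dump(d,open(n+".pkl","wb"))
    cv2.imwrite(f"pics/{n}0.png",d["color"][:,:,::-1])
    print(n,d["intrinsics"],d["D"],d["origin"],d["orientation"])
E
```

```text
pics
{'clock': 0.0, 'joints': array([ 1.40460306e+00,  3.85564650e-01,  6.61137131e-03, -4.98016493e-04,
       -1.19401614e+00, -2.58616077e-01]), 'joint_vel': array([ 1.29429723e-04, -7.86180333e-04, -3.05053055e-04,  6.81961591e-04,
        4.23807429e-05, -1.53753043e-03]), 'joint_efforts': array([ 2.73056839e-04, -3.92292058e+01,  1.88406783e+01,  4.18628767e+00,
       -4.69617167e-03,  5.46476912e-06]), 'position': array([257.32310706, 568.91683624, 230.21120028]), 'ee_rot': array([ 0.38394155, -0.59374629,  0.59466136, -0.38266447]), 'contact_force': array([-0.03661495,  0.25224681, -0.3633428 ]), 'wrist_torque': array([ 0.03127538,  0.01228209, -0.00732755]), 'gripper_width': 85.4423140231198}
top [[489.51034133   0.         322.00126867]
 [  0.         489.51034133 200.96721132]
 [  0.           0.           1.        ]] [-0.14034134  0.          0.          0.          0.        ] [ 297.96960149  104.65794059 1581.48819887] [-0.70204222  0.70509956 -0.07271414  0.06843971]
side [[360.93399073   0.         315.83508208]
 [  0.         360.93399073 201.2500821 ]
 [  0.           0.           1.        ]] [-0.01051407  0.          0.          0.          0.        ] [ 564.04221112 -603.35324205  710.73925464] [ 0.89881311 -0.02307039  0.02463607 -0.43703068]
```

View pics/top0.png

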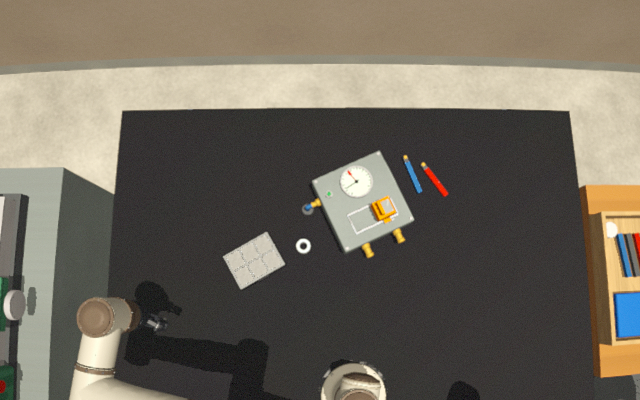

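View pics/side0.png

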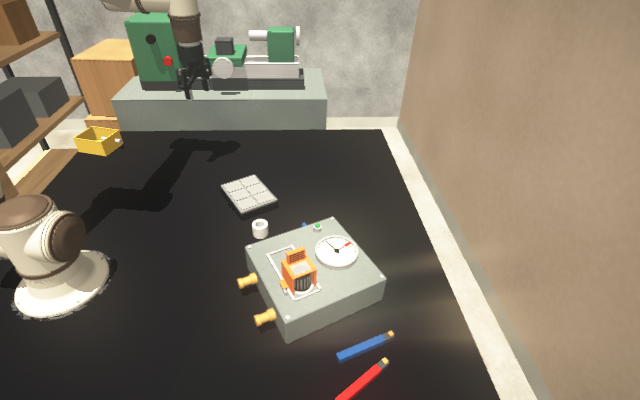

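```bash
python3 - <<'E'
import cv2,pickle,numpy as np
t=pickle.load(open("top.pkl","rb"))["color"][140:265,300:460,::-1]
s=pickle.load(open("side.pkl","rb"))["color"][210:345,230:390,::-1]
f=lambda a:cv2.resize(a,None,fx=5,fy=5,interpolation=cv2.INTER_CUBIC)
cv2.imwrite("pics/tc.png",f(t)[:600])
cv2.imwrite("pics/sc.png",cv2.resize(s,None,fx=4,fy=4,interpolation=cv2.INTER_CUBIC))
E
```

```text
(no output)
```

View pics/tc.png

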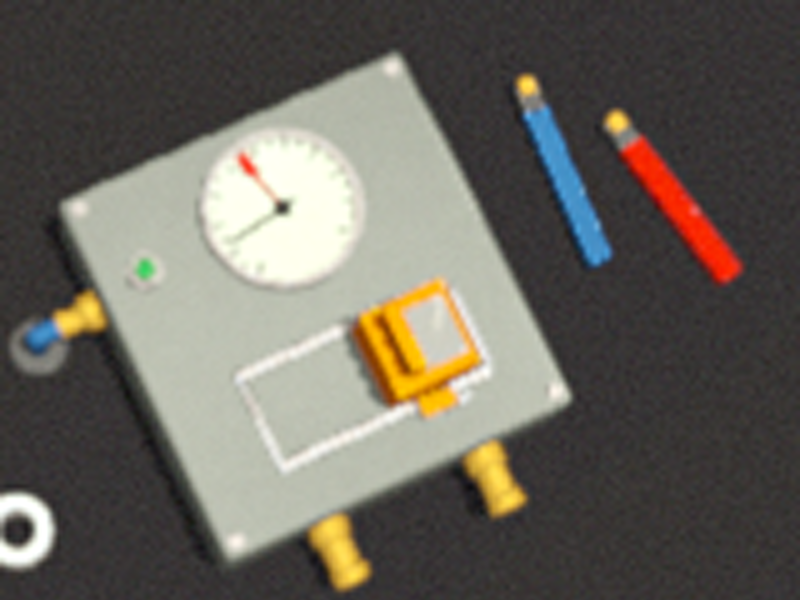

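View pics/sc.png

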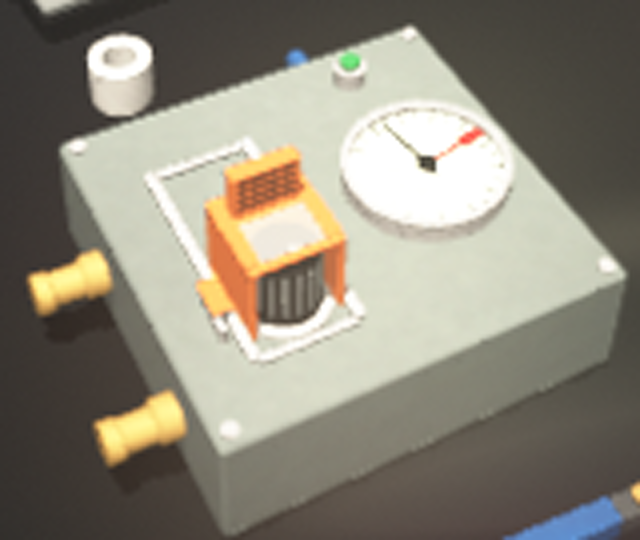

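```bash
cat > h.py <<'E'
import cv2,numpy as np,pickle
from scipy.spatial.transform import Rotation as R
from scipy.optimize import least_squares
def proj(d,P):
    Rw=R.from_quat(d["orientation"]).inv()
    rv=Rw.as_rotvec();t=-Rw.apply(d["origin"])
    return cv2.projectPoints(np.array(P,float).reshape(-1,3),rv,t,d["intrinsics"],np.array(d["D"]))[0][:,0]
def ray(d,uv,z):
    n=cv2.undistortPoints(np.array(uv,float).reshape(-1,1,2),d["intrinsics"],np.array(d["D"]))[:,0]
    v=R.from_quat(d["orientation"]).apply(np.c_[n,np.ones(len(n))])
    return d["origin"]+v*((z-d["origin"][2])/v[:,2])[:,None]
def world(p,P):
    P=np.array(P,float).reshape(-1,3);c,s=np.cos(p[2]),np.sin(p[2])
    return np.c_[p[0]+c*P[:,0]-s*P[:,1],p[1]+s*P[:,0]+c*P[:,1],P[:,2]]
def local(p,W):
    W=np.array(W,float).reshape(-1,3)-[p[0],p[1],0];c,s=np.cos(p[2]),np.sin(p[2])
    return np.c_[c*W[:,0]+s*W[:,1],-s*W[:,0]+c*W[:,1],W[:,2]]
E
python3 - <<'E'
from h import *
t=pickle.load(open("top.pkl","rb"));s=pickle.load(open("side.pkl","rb"))
P=[(125,-120,85),(125,120,85),(-125,120,85),(-125,-120,85),(60,-5,97)]
T=np.array([(398,52),(62,205),(228,562),(570,400),(282,207)])/5-.4+[300,140]
S=np.array([(622,275),(412,27),(62,145),(222,450),(428,163)])/4-.375+[230,210]
f1=lambda p:(proj(t,world(p,P))-T).ravel()
f2=lambda p:(proj(s,world(p,P))-S).ravel()
for f in(f1,f2,lambda p:np.r_[f1(p),f2(p)]):
    r=least_squares(f,[500,50,.4]);print(r.x,np.round(r.fun,1))
p=r.x;np.save("p.npy",p)
print("knob",world(p,[(-55,-50,129)]),"fin",world(p,[(-55,-36,169)]),world(p,[(-55,49,169)]))
def ang(a,b,d,o,k):
    L=local(p,ray(d,np.array([a,b])/k-.4+o,96));v=L[1]-L[0];return L,np.arctan2(v[1],v[0])
for d,o,k,c,n,m in((t,[300,140],5,(282,207),(232,242),(242,157)),(s,[230,210],4,(428,163),(384,124),(475,135))):
    a=ang(c,n,d,o,k);b=ang(c,m,d,o,k);print("needle",.75*np.pi-a[1],"mark",.75*np.pi-b[1],"turn",a[1]-b[1])
E
```

```text
[ 6.04384869e+02 -3.21462698e+01  4.28013395e-01] [ 0.1 -0.3 -0.9 -0.5 -0.2  0.2  1.   0.1  0.1  0.3]
[ 6.07628871e+02 -3.11278639e+01  4.25335085e-01] [ 2.1 -0.4  0.5 -1.  -1.4 -0.8 -0.7  0.9 -0.4 -0.1]
[ 6.06504405e+02 -3.16550162e+01  4.26741158e-01] [ 0.  -0.9 -1.1 -1.2 -0.4 -0.5  0.8 -0.5 -0.1 -0.4  1.7 -0.3  0.  -0.9
 -1.9 -0.5 -1.2  1.2 -0.9  0. ]
knob [[577.13215684 -99.93584104 129.        ]] fin [[571.33746698 -87.19136893 169.        ]] [[536.15542142  -9.81421681 169.        ]]
needle 0.5969901605119607 mark 2.1349201590027516 turn 1.5379299984907908
needle 0.6082491977866331 mark 2.1622362613824624 turn 1.553987063595829
```

```bash
cat >> h.py <<'E'
def pose(yaw):  # tool y down, x along yaw
    x=np.array([np.cos(yaw),np.sin(yaw),0]);y=np.array([0,0,-1.]);return R.from_matrix(np.c_[x,y,np.cross(x,y)])
def plan(pos,yaw):
    from bench import read_state
    s=read_state();q=R.from_quat(s["ee_rot"]);x=q.apply([1,0,0])
    print("t",s["clock"],"pos",s["position"].round(1),"yaw",np.arctan2(x[1],x[0]).round(3),"yaxis",q.apply([0,1,0]).round(3),"j",s["joints"].round(2))
    d=np.array(pos)-s["position"]
    print("shift start-axes mm",q.inv().apply(d).round(1),"shift target-axes",pose(yaw).inv().apply(d).round(1),"rotvec",(q.inv()*pose(yaw)).as_rotvec().round(4))
E
python3 - <<'E'
from h import *
p=np.load("p.npy")
for k in(np.pi/2,-np.pi/2): plan([571.3,-87.2,215],p[2]+k)
E
```

```text
t 0.1 pos [257.4 569.  230.3] yaw -1.996 yaxis [-0.001 -0.002 -1.   ] j [ 1.4   0.39  0.01 -0.   -1.19 -0.26]
shift start-axes mm [468.4  16.3 556.6] shift target-axes [-727.3   15.3  -14.2] rotvec [-2.3000e-03  2.2899e+00  9.0000e-04]
t 0.1 pos [257.4 569.  230.3] yaw -1.996 yaxis [-0.001 -0.002 -1.   ] j [ 1.4   0.39  0.01 -0.   -1.19 -0.26]
shift start-axes mm [468.4  16.3 556.6] shift target-axes [727.3  15.3  14.2] rotvec [ 7.000e-04 -8.517e-01  1.900e-03]
```

Request:
{"api": "play_rows", "payload": {"series": [[0,0,0,0,0.145,0,0.04],[0,0,0,0,0.145,0,0.04],[0,0,0,0,0.145,0,0.04],[0,0,0,0,0.145,0,0.04],[0,0,0,0,0.145,0,0.04],[0,0,0,0,0.145,0,0.04],[0,0,0,0,0.145,0,0.04],[0,0,0,0,0.145,0,0.04],[0,0,0,0,0.145,0,0.04],[0,0,0,0,0.145,0,0.04]]}}

```text
clock: 1.1
position: [255.9, 565.7, 223.4]
ee_rot: [-0.123, -0.691, 0.701, 0.126]
contact_force: [0.9, 0.1, 0.1]
gripper_width: 40.1
```

Request:
{"api": "play_rows", "payload": {"series": [[0,0,0,0,0.14,0,0.04],[0,0,0,0,0.14,0,0.04],[0,0,0,0,0.14,0,0.04],[0,0,0,0,0.14,0,0.04],[0,0,0,0,0.14,0,0.04],[0,0,0,0,0.14,0,0.04],[-0.04,0,0,0,0,0,0.04],[-0.04,0,0,0,0,0,0.04],[-0.04,0,0,0,0,0,0.04],[-0.04,0,0,0,0,0,0.04]]}}

```text
clock: 2.1
position: [307.5, 411.2, 218.2]
ee_rot: [-0.41, -0.568, 0.588, 0.405]
contact_force: [1.3, 0.2, 0.1]
gripper_width: 39.6
```

```bash
python3 - <<'E'
from h import *
p=np.load("p.npy")
plan([571.3,-87.2,215],p[2]+np.pi/2)
E
```

```text
t 2.1 pos [307.5 411.2 218.2] yaw 1.914 yaxis [-0.011 -0.027 -1.   ] j [ 1.24  0.22 -0.26 -0.   -1.12 -2.47]
shift start-axes mm [-557.8   13.9  -81.2] shift target-axes [-562.9    3.2  -33.8] rotvec [-0.0201 -0.0842 -0.0211]
```

Request:
{"api": "play_rows", "payload": {"series": [[0,-0.001,0,-0.02,-0.084,-0.021,0.04],[-0.045,-0.001,-0.003,0,0,0,0.04],[-0.045,-0.001,-0.003,0,0,0,0.04],[-0.045,-0.001,-0.003,0,0,0,0.04],[-0.045,-0.001,-0.003,0,0,0,0.04],[-0.045,-0.001,-0.003,0,0,0,0.04],[-0.045,-0.001,-0.003,0,0,0,0.04],[-0.045,-0.001,-0.003,0,0,0,0.04],[-0.045,-0.001,-0.003,0,0,0,0.04],[-0.045,-0.001,-0.003,0,0,0,0.04]]}}

```text
clock: 3.1
position: [503.7, 38.0, 226.8]
ee_rot: [-0.38, -0.595, 0.597, 0.381]
contact_force: [0.9, 1.8, 0.1]
gripper_width: 40.0
```

```bash
python3 - <<'E'
from h import *
p=np.load("p.npy")
plan([571.3,-87.2,215],p[2]+np.pi/2)
E
```

```text
t 3.1 pos [503.7  38.  226.8] yaw 2.007 yaxis [-0.003 -0.001 -1.   ] j [ 0.4   0.19 -0.29  0.   -1.1  -1.53]
shift start-axes mm [-142.1   11.8   -8.4] shift target-axes [-142.    11.8   -9.7] rotvec [-0.003   0.0092 -0.0001]
```

Request:
{"api": "play_rows", "payload": {"series": [[-0.04,0,-0.002,0,0,0,0.04],[-0.04,0,-0.002,0,0,0,0.04],[-0.035,0.002,-0.002,0,0,0,0.04],[-0.02,0.002,-0.002,0,0,0,0.04],[0,0,0,0,0,0,0.04],[0,0,0,0,0,0,0.04]]}}

```text
clock: 3.7
position: [569.7, -91.9, 219.2]
ee_rot: [-0.381, -0.592, 0.597, 0.385]
contact_force: [-0.5, 0.3, -0.8]
gripper_width: 40.1
```

```bash
python3 - <<'E'
from h import *
from bench import get_image
p=np.load("p.npy")
plan([571.3,-87.2,215],p[2]+np.pi/2)
d=get_image("wrist");pickle.dump(d,open("w.pkl","wb"));cv2.imwrite("pics/w1.png",d["color"][:,:,::-1])
print(proj(d,world(p,[(-55,-36,169),(-75,-36,169),(-35,-36,169),(60,-5,97),(-125,-120,85),(-125,120,85),(-86,67,90),(-24,67,90)])).round())
E
```

```text
t 3.7 pos [569.7 -91.9 219.2] yaw 1.997 yaxis [-0.008 -0.001 -1.   ] j [ 0.12  0.32 -0.13  0.   -1.14 -1.27]
shift start-axes mm [ 3.6  4.2 -3.4] shift target-axes [ 3.6  4.2 -3.4] rotvec [-0.0082 -0.0002  0.0021]
[[323. 225.]
 [323. 199.]
 [323. 250.]
 [351. 299.]
 [232. 120.]
 [491. 120.]
 [431. 163.]
 [424. 224.]]
```

View pics/w1.png

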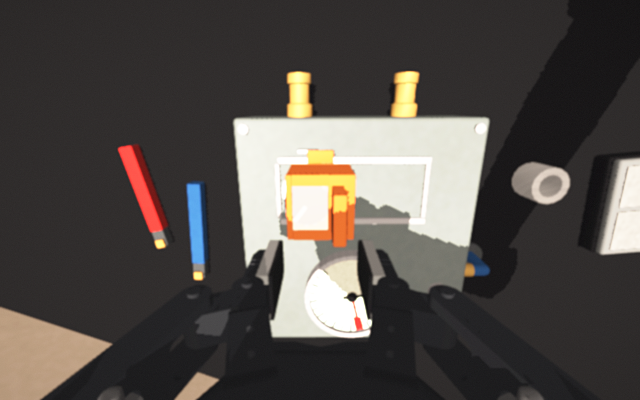

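```bash
python3 - <<'E'
from h import *
p=np.load("p.npy");d=pickle.load(open("w.pkl","rb"));t=pickle.load(open("top.pkl","rb"))
print("fin wrist",local(p,ray(d,[(333.5,195),(347,195),(346,212)],169)).round(1))
print("roof wrist",local(p,ray(d,[(287,177),(287,226),(354,177)],139)).round(1))
T=lambda a:np.array(a)/5-.4+[300,140]
print("top roof",local(p,ray(t,T([(441,281),(492,357),(395,403)]),139)).round(1))
print("top fin",local(p,ray(t,T([(385,305),(420,370),(400,340)]),169)).round(1))
print("rails top",local(p,ray(t,T([(488,375),(285,470),(240,378)]),90)).round(1))
E
```

```text
fin wrist [[-77.7 -29.  169. ]
 [-77.7 -19.5 169. ]
 [-65.1 -19.9 169. ]]
roof wrist [[-83.6 -64.3 139. ]
 [-41.9 -65.7 139. ]
 [-83.6 -11.4 139. ]]
top roof [[-30.8 -65.3 139. ]
 [-85.6 -72.7 139. ]
 [-86.2  -7.1 139. ]]
top fin [[-34.  -22.1 169. ]
 [-77.6 -23.8 169. ]
 [-56.6 -20.9 169. ]]
rails top [[-90.  -76.3  90. ]
 [-90.7  63.9  90. ]
 [-27.2  64.6  90. ]]
```

```bash
python3 - <<'E'
from h import *
p=np.load("p.npy")
print(world(p,[-56,-24,146]))
plan(world(p,[-56,-24,146])[0],p[2]+np.pi/2)
E
```

```text
[[565.46027053 -76.68144211 146.        ]]
t 3.75 pos [569.6 -91.6 219.1] yaw 1.998 yaxis [-0.009 -0.002 -1.   ] j [ 0.12  0.32 -0.13  0.   -1.14 -1.27]
shift start-axes mm [15.1 73.1 -3.1] shift target-axes [15.3 73.1 -2.4] rotvec [-0.0084  0.0004  0.0022]
```

Request:
{"api": "play_rows", "payload": {"series": [[0.008,0,-0.002,-0.008,0,0.002,0.04],[0.007,0.005,-0.001,0,0,0,0.04],[0,0.015,0,0,0,0,0.04],[0,0.015,0,0,0,0,0.04],[0,0.015,0,0,0,0,0.04],[0,0.01,0,0,0,0,0.04],[0,0,0,0,0,0,0.04]]}}

```text
clock: 4.45
position: [563.2, -66.9, 158.6]
ee_rot: [0.38, 0.598, -0.595, -0.379]
contact_force: [-1.2, -0.4, -1.0]
gripper_width: 40.0
```

```bash
python3 - <<'E'
from h import *
p=np.load("p.npy")
plan(world(p,[-56,-24,146])[0],p[2]+np.pi/2)
E
```

```text
t 4.45 pos [563.2 -66.9 158.6] yaw 2.009 yaxis [ 0.004  0.002 -1.   ] j [ 0.17  0.35 -0.24 -0.   -0.98 -1.3 ]
shift start-axes mm [-9.8 12.6  2.2] shift target-axes [-9.8 12.6  2. ] rotvec [0.0044 0.0112 0.0003]
```

Request:
{"api": "play_rows", "payload": {"series": [[-0.008,0,0.002,0.004,0.011,0,0.04],[0,0.006,0,0,0,0,0.04],[0,0.004,0,0,0,0,0.04],[0,0,0,0,0,0,0.04]]}}

```text
clock: 4.85
position: [566.0, -74.8, 149.8]
ee_rot: [0.384, 0.595, -0.594, -0.382]
contact_force: [-0.4, -0.6, -0.4]
gripper_width: 39.8
```

```bash
python3 - <<'E'
from h import *
p=np.load("p.npy")
plan(world(p,[-56,-24,146])[0],p[2]+np.pi/2)
E
```

```text
t 4.85 pos [566.  -74.8 149.8] yaw 1.998 yaxis [ 0.004  0.    -1.   ] j [ 0.15  0.36 -0.24  0.   -0.96 -1.3 ]
shift start-axes mm [-1.5  3.8  1.3] shift target-axes [-1.5  3.8  1.3] rotvec [ 0.0035  0.0008 -0.0012]
```

Good; close on the fin.

Request:
{"api": "play_rows", "payload": {"series": [[-0.001,0.003,0,0,0,0,0.02],[0,0,0,0,0,0,0.0],[0,0,0,0,0,0,0.0],[0,0,0,0,0,0,0.0],[0,0,0,0,0,0,0.0],[0,-0.001,0,0,0,0,0.0]]}}

```text
clock: 5.45
position: [566.7, -76.1, 147.2]
ee_rot: [0.384, 0.596, -0.594, -0.382]
contact_force: [3.6, -1.5, -9.3]
gripper_width: 9.1
```

Request:
{"api": "play_rows", "payload": {"series": [[0.01,0,0,0,0,0,0],[0.01,0,0,0,0,0,0],[0.01,0,0,0,0,0,0],[0.01,0,0,0,0,0,0],[0.01,0,0,0,0,0,0],[0.01,0,0,0,0,0,0]]}}

```text
clock: 6.05
position: [540.7, -19.1, 147.1]
ee_rot: [0.385, 0.595, -0.594, -0.381]
contact_force: [2.2, -2.6, -2.7]
gripper_width: 8.8
```

```bash
python3 - <<'E'
from h import *
p=np.load("p.npy")
from bench import read_state
print(read_state()["contact_force"])
plan(world(p,[-56,49,146])[0],p[2]+np.pi/2)
E
```

```text
[ 2.2449526  -2.56580057 -2.69569356]
t 6.05 pos [540.7 -19.1 147.1] yaw 1.997 yaxis [ 0.005 -0.001 -1.   ] j [ 0.27  0.32 -0.32  0.   -0.92 -1.41]
shift start-axes mm [10.4  1.1  1.2] shift target-axes [10.4  1.1  1.2] rotvec [ 0.0045 -0.0002 -0.0034]
```

Request:
{"api": "play_rows", "payload": {"series": [[0.006,0,0,0,0,0,0],[0.005,0,0,0,0,0,0],[0.005,0,0,0,0,0,0],[0.004,0,0,0,0,0,0],[0.003,0,0,0,0,0,0]]}}

```text
clock: 6.55
position: [536.7, -10.5, 147.1]
ee_rot: [-0.392, -0.59, 0.6, 0.372]
contact_force: [8.0, -14.1, -4.9]
gripper_width: 8.4
```

```bash
python3 - <<'E'
from h import *
p=np.load("p.npy")
plan(world(p,[-56,49,146])[0],p[2]+np.pi/2)
E
```

```text
t 6.55 pos [536.7 -10.5 147.1] yaw 2.0 yaxis [ 0.016 -0.026 -1.   ] j [ 0.3   0.31 -0.35  0.04 -0.9  -1.46]
shift start-axes mm [0.9 1.1 1.2] shift target-axes [0.8 1.1 1.2] rotvec [ 0.0039  0.0027 -0.0299]
```

Request:
{"api": "play_rows", "payload": {"series": [[-0.001,0,0,0,0,-0.02,0.03],[0,0,0,0,0,0,0.03],[0,0,0,0,0,0,0.05],[0,-0.01,0,0,0,0,0.054],[0,-0.015,0,0,0,0,0.054],[0,-0.015,0,0,0,0,0.054],[0,-0.015,0,0,0,0,0.054],[0,0,0,0,0,0,0.054]]}}

```text
clock: 7.35
position: [536.1, -8.1, 207.9]
ee_rot: [0.385, 0.595, -0.595, -0.378]
contact_force: [-0.4, 0.4, -0.2]
gripper_width: 54.2
```

```bash
python3 - <<'E'
from h import *
p=np.load("p.npy")
plan(world(p,[-55,-50,195])[0],p[2]+np.pi/2)
E
```

```text
t 7.35 pos [536.1  -8.1 207.9] yaw 2.002 yaxis [ 0.009 -0.005 -1.   ] j [ 0.29  0.25 -0.26  0.01 -1.06 -1.44]
shift start-axes mm [-100.5   13.7    1.1] shift target-axes [-100.6   12.9    0.7] rotvec [ 0.0058  0.004  -0.0086]
```

Request:
{"api": "play_rows", "payload": {"series": [[-0.02,0,0,0.006,0.004,-0.009,0.054],[-0.025,0,0,0,0,0,0.054],[-0.025,0,0,0,0,0,0.054],[-0.015,0,0,0,0,0,0.054],[-0.005,0,0,0,0,0,0.054],[0,0,0,0,0,0,0.054],[0,0,0,0,0,0,0.054]]}}

```text
clock: 8.05
position: [573.2, -88.7, 207.9]
ee_rot: [0.38, 0.596, -0.595, -0.382]
contact_force: [0.1, 0.3, -0.3]
gripper_width: 54.0
```

```bash
python3 - <<'E'
from h import *
from bench import get_image
p=np.load("p.npy")
plan(world(p,[-55,-50,97])[0],p[2]+np.pi/2)
d=get_image("wrist");pickle.dump(d,open("w.pkl","wb"));c=d["color"][100:350,180:500,::-1]
cv2.imwrite("pics/w2.png",cv2.resize(c,None,fx=2.4,fy=2.4,interpolation=cv2.INTER_CUBIC))
print(((proj(d,world(p,[(-55,-50,129),(-74.5,-50,129),(-55,-30.5,129),(-125,-120,85),(-125,120,85),(-86,67,90),(60,-5,97)]))-[180,100])*2.4).round())
E
```

```text
t 8.05 pos [573.2 -88.7 207.9] yaw 2.002 yaxis [-0.001  0.003 -1.   ] j [ 0.12  0.33 -0.14 -0.   -1.11 -1.26]
shift start-axes mm [-12.3 110.8   1.1] shift target-axes [-11.9 110.9   1.1] rotvec [0.0003 0.0043 0.0035]
[[296. 254.]
 [296. 197.]
 [354. 254.]
 [109.  33.]
 [763.  36.]
 [611. 143.]
 [408. 482.]]
```

View pics/w2.png

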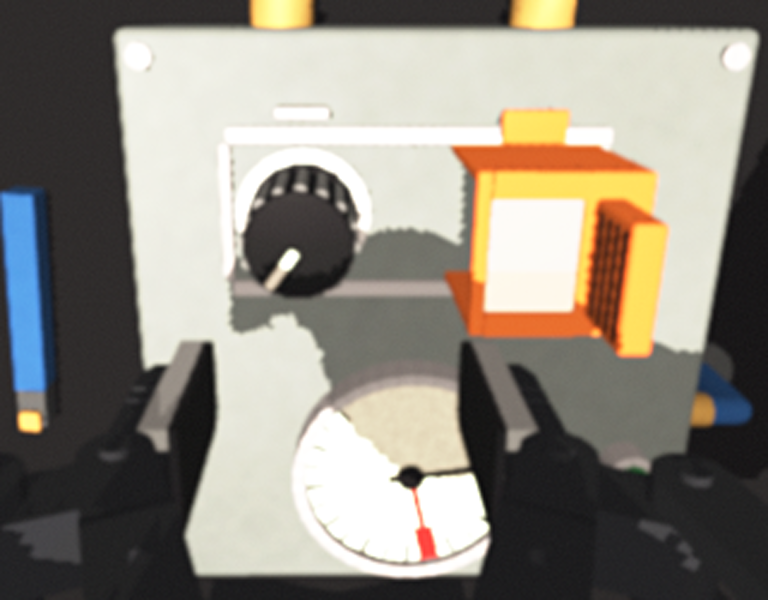

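```bash
python3 - <<'E'
from h import *
p=np.load("p.npy")
plan(world(p,[-57.5,-49.5,98])[0],p[2]+np.pi/2)
E
```

```text
t 8.1 pos [573.1 -88.6 207.9] yaw 2.002 yaxis [-0.001  0.003 -1.   ] j [ 0.12  0.33 -0.14 -0.   -1.11 -1.26]
shift start-axes mm [-11.9 109.8   3.6] shift target-axes [-11.5 109.9   3.5] rotvec [0.0002 0.0047 0.0035]
```

Request:
{"api": "play_rows", "payload": {"series": [[-0.009,0,0.002,0,0.005,0.003,0.058],[0,0.015,0.001,0,0,0,0.058],[0,0.02,0,0,0,0,0.058],[0,0.01,0,0,0,0,0.058],[0,0,0,0,0,0,0.058],[0,0,0,0,0,0,0.058]]}}

```text
clock: 8.7
position: [574.9, -97.3, 163.6]
ee_rot: [0.383, 0.596, -0.595, -0.381]
contact_force: [0.3, 0.4, -0.2]
gripper_width: 57.8
```

```bash
python3 - <<'E'
from h import *
p=np.load("p.npy")
plan(world(p,[-57.5,-49.5,98])[0],p[2]+np.pi/2)
E
```

```text
t 8.7 pos [574.9 -97.3 163.6] yaw 2.001 yaxis [ 0.004 -0.    -1.   ] j [ 0.11  0.37 -0.2   0.   -1.   -1.25]
shift start-axes mm [-2.7 65.6  1.8] shift target-axes [-2.8 65.6  1.5] rotvec [ 0.0033  0.003  -0.0019]
```

Request:
{"api": "play_rows", "payload": {"series": [[-0.002,0.005,0.001,0.003,0,-0.002,0.058],[0,0.013,0,0,0,0,0.058],[0,0.013,0,0,0,0,0.058],[0,0.013,0,0,0,0,0.058],[0,0.01,0,0,0,0,0.058],[0,0.003,0,0,0,0,0.058],[0,0,0,0,0,0,0.058],[0,0,0,0,0,0,0.058]]}}

```text
clock: 9.5
position: [576.7, -99.9, 104.5]
ee_rot: [0.383, 0.596, -0.594, -0.38]
contact_force: [-0.6, -0.8, 1.0]
gripper_width: 58.3
```

```bash
python3 - <<'E'
from h import *
p=np.load("p.npy")
plan(world(p,[-57.5,-49.5,98])[0],p[2]+np.pi/2)
E
```

```text
t 9.5 pos [576.7 -99.9 104.5] yaw 2.001 yaxis [ 0.005  0.    -1.   ] j [ 0.11  0.44 -0.26  0.   -0.87 -1.25]
shift start-axes mm [0.3 6.5 2.1] shift target-axes [0.3 6.5 2.1] rotvec [ 0.0045  0.0032 -0.0017]
```

Request:
{"api": "play_rows", "payload": {"series": [[0,0.004,0.002,0,0,0,0.058],[0,0,0,0,0,0,0.045],[0,0,0,0,0,0,0.03],[0,0,0,0,0,0,0.02],[0,0,0,0,0,0,0.02],[0,0,0,0,0,0,0.02]]}}

```text
clock: 10.1
position: [576.1, -101.5, 102.2]
ee_rot: [0.385, 0.597, -0.593, -0.379]
contact_force: [0.2, -0.3, -0.4]
gripper_width: 37.2
```

```bash
python3 - <<'E'
from h import *
p=np.load("p.npy")
plan(world(p,[-57.5,-49.5,98])[0],p[2]+np.pi/2)
E
```

```text
t 10.1 pos [ 576.1 -101.5  102.2] yaw 2.001 yaxis [ 0.009 -0.    -1.   ] j [ 0.1   0.44 -0.27  0.   -0.86 -1.24]
shift start-axes mm [1.5 4.1 0.9] shift target-axes [1.5 4.2 0.9] rotvec [ 0.0083  0.0032 -0.004 ]
```

Request:
{"api": "play_rows", "payload": {"series": [[0,0,0,0,0.12,0,0.02],[0,0,0,0,0.12,0,0.02],[0,0,0,0,0.12,0,0.02],[0,0,0,0,0.12,0,0.02],[0,0,0,0,0.12,0,0.02],[0,0,0,0,0,0,0.02]]}}

```text
clock: 10.7
position: [576.1, -101.7, 102.2]
ee_rot: [0.548, 0.452, -0.448, -0.543]
contact_force: [0.2, -1.4, -0.4]
gripper_width: 37.2
```

```bash
python3 - <<'E'
from h import *
from bench import read_state
p=np.load("p.npy")
plan(world(p,[-57.5,-49.5,98])[0],2.001-1.545);print(read_state()["wrist_torque"])
E
```

```text
t 10.7 pos [ 576.1 -101.7  102.2] yaw 1.38 yaxis [ 0.009 -0.002 -1.   ] j [ 0.1   0.44 -0.27  0.   -0.86 -1.87]
shift start-axes mm [0.9 4.2 1.7] shift target-axes [-0.8  4.2  1.7] rotvec [0.0082 0.9243 0.0041]
[-0.28092326 -0.02025099 -0.08410096]
```

Request:
{"api": "play_rows", "payload": {"series": [[0,0,0,0,0.125,0,0.02],[0,0,0,0,0.125,0,0.02],[0,0,0,0,0.125,0,0.02],[0,0,0,0,0.125,0,0.02],[0,0,0,0,0.125,0,0.02],[0,0,0,0,0.125,0,0.02],[0,0,0,0,0.125,0,0.02],[0,0,0,0,0,0,0.02],[0,0,0,0,0,0,0.02]]}}

```text
clock: 11.6
position: [575.9, -101.9, 102.1]
ee_rot: [0.687, 0.177, -0.174, -0.683]
contact_force: [1.1, -0.4, -0.4]
gripper_width: 37.3
```

```bash
python3 - <<'E'
from h import *
from bench import *
p=np.load("p.npy")
plan(world(p,[-57.5,-49.5,98])[0],2.001-1.545)
im=[]
for n,(y,x) in dict(top=(157,332),side=(232,310)).items():
    d=get_image(n);pickle.dump(d,open(n+"1.pkl","wb"))
    im.append(cv2.resize(d["color"][y:y+50,x:x+50,::-1],None,fx=8,fy=8,interpolation=cv2.INTER_CUBIC))
cv2.imwrite("pics/g1.png",np.hstack(im))
E
```

```text
t 11.6 pos [ 575.9 -101.9  102.1] yaw 0.502 yaxis [ 0.006 -0.004 -1.   ] j [ 0.1   0.44 -0.27  0.01 -0.86 -2.75]
shift start-axes mm [-0.4  4.1  1.9] shift target-axes [-0.5  4.1  1.8] rotvec [0.0067 0.0461 0.0036]
```

View pics/g1.png

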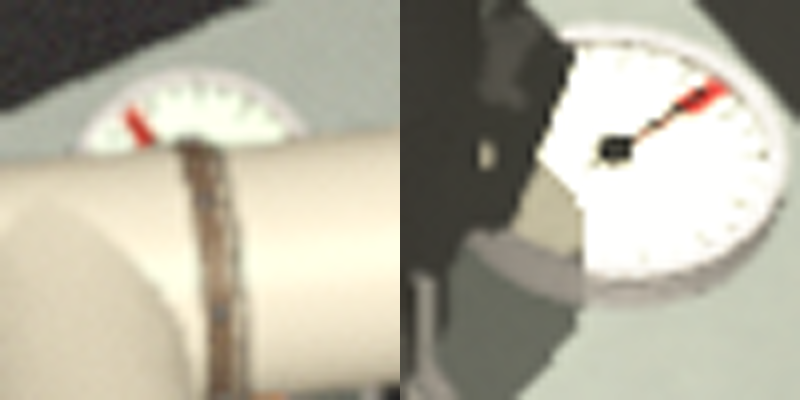

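Request:
{"api": "play_rows", "payload": {"series": [[0,0,0,0,0.04,0,0.02],[0,0,0,0,0,0,0.02],[0,0,0,0,0,0,0.045],[0,0,0,0,0,0,0.058],[0,0,0,0,0,0,0.058],[0,0,0,0,0,0,0.058],[0,0,0,0,0,0,0.058],[0,0,0,0,0,0,0.058]]}}

```text
clock: 12.5
position: [576.0, -101.3, 102.6]
ee_rot: [0.689, 0.167, -0.162, -0.686]
contact_force: [0.6, 0.6, 0.0]
gripper_width: 57.9
```

```bash
python3 - <<'E'
from h import *
p=np.load("p.npy")
plan(world(p,[-57.5,-49.5,98])[0],p[2]+np.pi/2)
E
```

```text
t 12.5 pos [ 576.  -101.3  102.6] yaw 0.469 yaxis [ 0.007 -0.003 -1.   ] j [ 0.1   0.44 -0.27  0.01 -0.86 -2.78]
shift start-axes mm [-0.9  4.5  1.4] shift target-axes [1.3 4.6 0.9] rotvec [ 8.7000e-03 -1.5283e+00 -1.0000e-03]
```

Rise, then turn back, then look with the wrist camera.

Request:
{"api": "play_rows", "payload": {"series": [[0,-0.01,0,0,0,0,0.058],[0,-0.02,0,0,0,0,0.058],[0,-0.025,0,0,0,0,0.058],[0,-0.025,0,0,0,0,0.058],[0,-0.015,0,0,-0.1,0,0.058],[0,0,0,0,-0.145,0,0.04],[0,0,0,0,-0.145,0,0.04],[0,0,0,0,-0.145,0,0.04],[0,0,0,0,-0.145,0,0.04],[0,0,0,0,-0.145,0,0.04]]}}

```text
clock: 13.5
position: [576.3, -101.4, 210.2]
ee_rot: [0.562, 0.438, -0.431, -0.553]
contact_force: [0.4, -0.1, -0.7]
gripper_width: 40.4
```

Request:
{"api": "play_rows", "payload": {"series": [[0,0,0,0,-0.145,0,0.04],[0,0,0,0,-0.145,0,0.04],[0,0,0,0,-0.145,0,0.04],[0,0,0,0,-0.145,0,0.04],[0,0,0,0,-0.06,0,0.04],[0,0,0,0,0,0,0.04],[0,0,0,0,0,0,0.04]]}}

```text
clock: 14.2
position: [576.8, -101.6, 216.5]
ee_rot: [0.393, 0.595, -0.589, -0.379]
contact_force: [0.4, 0.2, 0.2]
gripper_width: 39.8
```

```bash
python3 - <<'E'
from h import *
from bench import *
p=np.load("p.npy")
plan(world(p,[-57,48,205])[0],p[2]+np.pi/2)
d=get_image("side");pickle.dump(d,open("side2.pkl","wb"))
a=cv2.resize(d["color"][232:282,310:360,::-1],None,fx=8,fy=8,interpolation=cv2.INTER_CUBIC)
d=get_image("wrist");pickle.dump(d,open("w3.pkl","wb"))
b=d["color"][100:350,240:490,::-1]
cv2.imwrite("pics/g2.png",np.hstack([a,cv2.resize(b,(400,400),interpolation=cv2.INTER_CUBIC)]))
E
```

```text
t 14.2 pos [ 576.8 -101.6  216.5] yaw 1.986 yaxis [ 0.022 -0.004 -1.   ] j [ 0.11  0.32 -0.13  0.01 -1.1  -1.26]
shift start-axes mm [99.5 10.2  2.3] shift target-axes [99.4 11.5  1. ] rotvec [ 0.0184 -0.0113 -0.013 ]
```

View pics/g2.png

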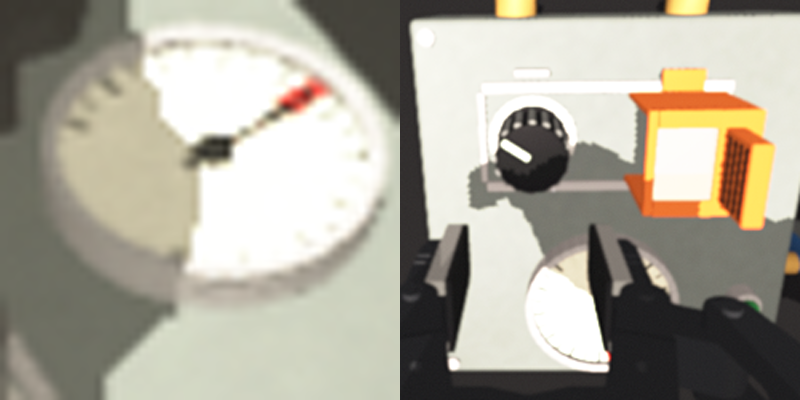

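Request:
{"api": "play_rows", "payload": {"series": [[0.02,0,0,0.018,-0.011,-0.013,0.04],[0.025,0,0,0,0,0,0.04],[0.025,0,0,0,0,0,0.04],[0.015,0,0,0,0,0,0.04],[0.005,0,0,0,0,0,0.04],[0,0,0,0,0,0,0.04]]}}

```text
clock: 14.9
position: [538.9, -17.6, 216.4]
ee_rot: [-0.384, -0.593, 0.594, 0.385]
contact_force: [-0.2, -1.2, 0.2]
gripper_width: 40.1
```

```bash
python3 - <<'E'
from h import *
p=np.load("p.npy")
plan(world(p,[-57,48,147])[0],p[2]+np.pi/2)
E
```

```text
t 14.9 pos [538.9 -17.6 216.4] yaw 1.992 yaxis [-0.  0. -1.] j [ 0.27  0.25 -0.23 -0.   -1.09 -1.42]
shift start-axes mm [ 7.2 69.4  1.3] shift target-axes [ 7.2 69.4  1.3] rotvec [-0.0003 -0.0055  0.0002]
```

Request:
{"api": "play_rows", "payload": {"series": [[0.005,0,0.001,0,-0.005,0,0.04],[0,0.01,0,0,0,0,0.04],[0,0.015,0,0,0,0,0.04],[0,0.015,0,0,0,0,0.04],[0,0.01,0,0,0,0,0.04],[0,0.006,0,0,0,0,0.04],[0,0,0,0,0,0,0.04]]}}

```text
clock: 15.6
position: [536.4, -16.0, 155.7]
ee_rot: [-0.384, -0.593, 0.594, 0.385]
contact_force: [0.4, -0.0, 0.0]
gripper_width: 39.9
```

```bash
python3 - <<'E'
from h import *
p=np.load("p.npy")
plan(world(p,[-57,48,147])[0],p[2]+np.pi/2)
E
```

```text
t 15.6 pos [536.4 -16.  155.7] yaw 1.992 yaxis [-0.001 -0.    -1.   ] j [ 0.27  0.31 -0.32  0.   -0.95 -1.42]
shift start-axes mm [ 4.8  8.7 -0.3] shift target-axes [ 4.8  8.7 -0.4] rotvec [-0.0015 -0.0052  0.0002]
```

Request:
{"api": "play_rows", "payload": {"series": [[0.004,0.005,0,0,-0.005,0,0.04],[0,0.003,0,0,0,0,0.04],[0,0,0,0,0,0,0.02],[0,0,0,0,0,0,0.0],[0,0,0,0,0,0,0.0],[0,0,0,0,0,0,0.0],[0,0,0,0,0,0,0.0]]}}

```text
clock: 16.3
position: [535.6, -12.0, 148.3]
ee_rot: [0.383, 0.595, -0.594, -0.382]
contact_force: [0.2, 0.4, -1.0]
gripper_width: 8.8
```

```bash
python3 - <<'E'
from h import *
p=np.load("p.npy")
plan(world(p,[-57,-37,147])[0],p[2]+np.pi/2)
E
```

```text
t 16.3 pos [535.6 -12.  148.3] yaw 1.998 yaxis [ 0.002 -0.    -1.   ] j [ 0.28  0.31 -0.33  0.   -0.93 -1.42]
shift start-axes mm [-84.2   1.4   0.6] shift target-axes [-84.3   1.3   0.6] rotvec [ 0.0014  0.0007 -0.0006]
```

Request:
{"api": "play_rows", "payload": {"series": [[-0.01,0,0,0,0,0,0],[-0.01,0,0,0,0,0,0],[-0.01,0,0,0,0,0,0],[-0.01,0,0,0,0,0,0],[-0.01,0,0,0,0,0,0],[-0.01,0,0,0,0,0,0],[-0.01,0,0,0,0,0,0]]}}

```text
clock: 17.0
position: [566.5, -79.5, 148.3]
ee_rot: [0.382, 0.596, -0.594, -0.383]
contact_force: [-1.1, 3.8, 0.1]
gripper_width: 8.8
```

```bash
python3 - <<'E'
from h import *
p=np.load("p.npy")
plan(world(p,[-57,-37,147])[0],p[2]+np.pi/2)
E
```

```text
t 17.0 pos [566.5 -79.5 148.3] yaw 1.999 yaxis [ 0.001  0.002 -1.   ] j [ 0.14  0.37 -0.24 -0.   -0.96 -1.28]
shift start-axes mm [-10.    1.3   0.8] shift target-axes [-10.    1.3   0.8] rotvec [0.0016 0.0013 0.0016]
```

Request:
{"api": "play_rows", "payload": {"series": [[-0.006,0,0,0,0,0,0],[-0.005,0,0,0,0,0,0],[-0.005,0,0,0,0,0,0],[-0.004,0,0,0,0,0,0],[-0.004,0,0,0,0,0,0]]}}

```text
clock: 17.5
position: [570.7, -88.9, 148.4]
ee_rot: [0.374, 0.6, -0.589, -0.391]
contact_force: [-7.6, 16.7, 5.6]
gripper_width: 8.6
```

```bash
python3 - <<'E'
from h import *
p=np.load("p.npy")
plan(world(p,[-57,-37,147])[0],p[2]+np.pi/2)
E
```

```text
t 17.5 pos [570.7 -88.9 148.4] yaw 1.998 yaxis [-0.013  0.026 -1.   ] j [ 0.11  0.38 -0.2  -0.03 -0.99 -1.24]
shift start-axes mm [0.3 1.4 0.7] shift target-axes [0.3 1.4 0.7] rotvec [-0.0007  0.      0.0286]
```

Request:
{"api": "play_rows", "payload": {"series": [[-0.001,0,0,0,0,0,0.03],[0,0,0,0,0,0,0.04],[0,0,0,0,0,0.02,0.04],[0,-0.01,0,0,0,0,0.04],[0,-0.015,0,0,0,0,0.04],[0,-0.02,0,0,0,0,0.04],[0,-0.025,0,0,0,0,0.04],[0,-0.02,0,0,0,0,0.04],[0,0,0,0,0,0,0.04]]}}

```text
clock: 18.4
position: [572.5, -94.2, 245.4]
ee_rot: [-0.383, -0.594, 0.595, 0.383]
contact_force: [-0.7, -0.0, 0.4]
gripper_width: 40.0
```

```bash
python3 - <<'E'
from h import *
from bench import *
p=np.load("p.npy")
plan(world(p,[-57,-37,240])[0],p[2]+np.pi/2)
d=get_image("side")
a=cv2.resize(d["color"][232:282,310:360,::-1],(400,400),interpolation=cv2.INTER_CUBIC)
d=get_image("wrist");k=400/250
b=cv2.resize(d["color"][100:350,240:490,::-1],(400,400),interpolation=cv2.INTER_CUBIC)
for P in [(-75,-41,169),(-75,-31,169),(-83,-78,139)]:
    u=(proj(d,world(p,P))[0]-[240,100])*k;print(P,u.round());cv2.circle(b,tuple(int(v) for v in u),2,(255,0,255),-1)
cv2.imwrite("pics/g3.png",np.hstack([a,b]))
E
```

```text
t 18.4 pos [572.5 -94.2 245.4] yaw 1.997 yaxis [-0. -0. -1.] j [ 0.12  0.3  -0.08  0.   -1.19 -1.26]
shift start-axes mm [5.8 5.4 0.1] shift target-axes [5.8 5.4 0.1] rotvec [-0.0002 -0.0005 -0.0001]
(-75, -41, 169) [128. 140.]
(-75, -31, 169) [149. 140.]
(-83, -78, 139) [ 60. 111.]
```

View pics/g3.png

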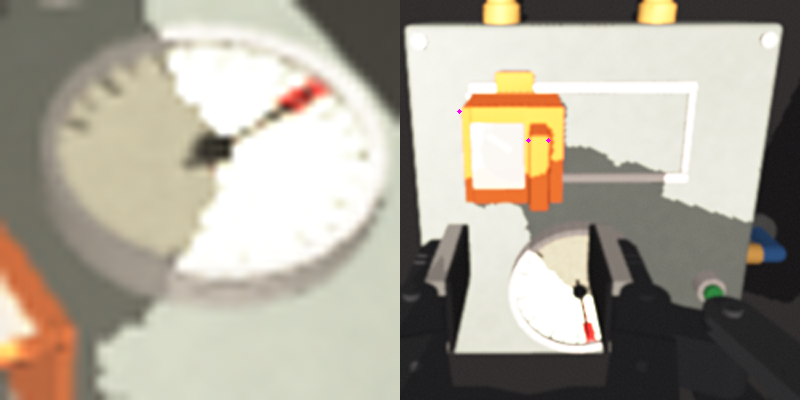

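```bash
python3 -c "
from bench import *
s=read_state();print(s['joint_vel'].round(3),job_done())"
```

```text
the job is handed in; nothing more can be done
[ 0.002  0.024 -0.038 -0.015  0.004  0.001] None
```

I slid the cover open to its stop, turned the knob about 1.53 rad clockwise and let go. I then slid the cover back to the home stop, lifted clear and handed the job in at about 18.5 s. No verdict was reported.

**Last checks:**
- **Needle:** it lies along the middle of the red mark in the side view, both before and after closing the cover.
- **Cover:** at the home stop the push rose to about 18 N. The tool had travelled about 85 mm between the two stops, and in the last wrist picture the fin stands within about 1–2 mm of its computed home place.
- **Robot:** the gripper is open and about 75 mm above the fin.
- **Loose parts:** I did not re-measure the turning tools, the bush or the parts case. The path stayed well above them, and no unexpected contact showed in the force readings.

**Disagreements found on the way:**
- The cover was about 12 mm open at the start, not home.
- My panel position from the two fixed cameras and the wrist view of the knob differed by 4–5 mm. I took a value in between, and the knob gripped with only about 1 N of side force.

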